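Choose the packing block that locks a name plate in the engraving jig

TASK

One brass name plate lies in the nest of the engraving jig, against the back rail and the left stop (the other two plates wait behind the rail). Pick the one loose steel packing block that just fills the space left between that plate and the right stop, lay it in there flat on the base plate, press it home square and flush against the back rail with a firm push of about 15 N held for a moment (never a hard shove), and let go. Leave the plate where it lies, the other two packing blocks where they are, and the rest of the bench undisturbed.

Things in the scene. Friction and masses are not known exactly. Their poses are not given: they have to be found in the camera images.
- jig: Engraving jig fixed to the bench: dark steel base plate 200 mm (own x) by 160 mm (y), 15 mm thick, its top 15 mm above the bench. Origin: centre of the underside. Own +x away from the robot (turned up to 0.3 rad), +y left. A back rail and two end stops on it form a nest open towards the robot, 120 mm wide inside: rail face at own x = +30 mm, stops' inner faces at y = +60 and -60 mm.
- rail: Back rail of the jig, bright steel, fixed and rigid, 12 mm (own x) by 144 mm, 14 mm high above the base plate. Origin: centre of its underside, on the base plate at jig x = +36 mm, y = 0; axes as the jig's; its face to the robot is 6 mm before the origin. Friction takes part of a push: the rail feels less than the tool.
- stop_left: Left end stop, bright steel, fixed and rigid, 60 mm (own x) by 12 mm, 14 mm high; origin: centre of its underside, on the base plate at jig x = 0, y = +66 mm. It reaches from the rail to jig x = -30 mm.
- stop_right: Right end stop, the same; origin on the base plate at jig x = 0, y = -66 mm. It reaches from the rail to jig x = -30 mm, so 20 mm nearer the robot than a plate in the nest.
- plate_short: Brass name plate, loose, flat, 40 mm (own x) by 44 mm (y), 12 mm thick, 180 g. Origin: far left corner of its underside (it extends along own -x and -y); axes as the jig's. Origin in the nest: jig x = +29.5, y = +59.5 mm; while waiting behind the rail: x = +90 mm. In the nest it leaves 76 mm to the right stop: room for the 74 mm packing block, 2 mm slack in all.
- plate_medium: Brass name plate, loose, flat, 40 mm (own x) by 56 mm (y), 12 mm thick, 228 g. Origin: far left corner of its underside (it extends along own -x and -y); axes as the jig's. Origin in the nest: jig x = +29.5, y = +59.5 mm; while waiting behind the rail: x = +90 mm. In the nest it leaves 64 mm to the right stop: room for the 62 mm packing block, 2 mm slack in all.
- plate_long: Brass name plate, loose, flat, 40 mm (own x) by 68 mm (y), 12 mm thick, 277 g. Origin: far left corner of its underside (it extends along own -x and -y); axes as the jig's. Origin in the nest: jig x = +29.5, y = +59.5 mm; while waiting behind the rail: x = +90 mm. In the nest it leaves 52 mm to the right stop: room for the 50 mm packing block, 2 mm slack in all.
- pack_long: Packing block, loose ground steel with two dark dots on top, 40 mm (own x) by 74 mm (y), 12 mm high, about 277 g. Origin: centre of its underside. Starts flat on the bench right of the jig, own x roughly away from the robot. Grip it across its 40 mm. Home in the nest: own x along the jig's x, centre at jig x = +10 mm. The three differ only in length.
- pack_medium: Packing block, loose ground steel with two dark dots on top, 40 mm (own x) by 62 mm (y), 12 mm high, about 232 g. Origin: centre of its underside. Starts flat on the bench right of the jig, own x roughly away from the robot. Grip it across its 40 mm. Home in the nest: own x along the jig's x, centre at jig x = +10 mm. The three differ only in length.
- pack_short: Packing block, loose ground steel with two dark dots on top, 40 mm (own x) by 50 mm (y), 12 mm high, about 187 g. Origin: centre of its underside. Starts flat on the bench right of the jig, own x roughly away from the robot. Grip it across its 40 mm. Home in the nest: own x along the jig's x, centre at jig x = +10 mm. The three differ only in length.
- bur_stand: Bystander: wooden drum, 60 mm across, 38 mm high, bristling with small burs up to 73 mm high; loose on the bench, origin at its underside.
- felt_wheel: Bystander: white felt polishing wheel lying flat, 40 mm across, 15 mm high; loose on the bench, origin at its underside.
- collet: Bystander: small dark steel collet standing upright, 24 mm across, 30 mm high; loose on the bench, origin at its underside.
- mandrel: Bystander: steel ring mandrel standing upright on a 60 mm foot, 120 mm high; loose on the bench, origin at its underside.
- hammer: Bystander: small hammer with a wooden handle lying flat, about 200 mm long; its own x runs from handle to head; loose on the bench, origin at its underside.
- loupe: Bystander: black eye loupe, 36 mm across, 30 mm high; loose on the bench, origin at its underside.
Mind the look-alikes: they are no part of the job. Leave any brown or purple look-alike of the plate_medium alone.

How it is judged:
On the way:
1. the packing block that fits the space is pressed home against the back rail with more than 2 N, square to it (((x of plate_short in the frame of jig below 0.05 m and contact force between pack_long and rail above 2 N and x of pack_long in the frame of jig above 0.0075 m and angle between the x axis of pack_long and the x axis of jig, either way round below 0.04 rad) or (x of plate_medium in the frame of jig below 0.05 m and contact force between pack_medium and rail above 2 N and x of pack_medium in the frame of jig above 0.0075 m and angle between the x axis of pack_medium and the x axis of jig, either way round below 0.04 rad) or (x of plate_long in the frame of jig below 0.05 m and contact force between pack_short and rail above 2 N and x of pack_short in the frame of jig above 0.0075 m and angle between the x axis of pack_short and the x axis of jig, either way round below 0.04 rad))), for 0.06 s.
At the end, for the whole second after the job is handed in: The packing block 2 mm shorter than the space is flat in it, far face within 1.8 mm of the rail, square within 0.03 rad, at rest; the nest's plate moved under 3 mm and is square within 0.03 rad; the other two blocks are within 20 mm of their start (((x of plate_short in the frame of jig below 0.05 m and distance of plate_short from where it was at the start of the episode below 0.003 m and angle between the x axis of each of plate_short, pack_long and the x axis of jig, either way round below 0.03 rad and x of pack_long in the frame of jig between 0.0082 and 0.012 m and y of pack_long in the frame of jig between -0.0245 and -0.0195 m and z of pack_long in the frame of jig between 0.013 and 0.0165 m and angle between pack_long's own z axis and vertical below 0.04 rad and linear speed of pack_long below 0.01 m/s and distance of each of pack_short, pack_medium from where it was at the start of the episode below 0.02 m) or (x of plate_medium in the frame of jig below 0.05 m and distance of plate_medium from where it was at the start of the episode below 0.003 m and angle between the x axis of each of plate_medium, pack_medium and the x axis of jig, either way round below 0.03 rad and x of pack_medium in the frame of jig between 0.0082 and 0.012 m and y of pack_medium in the frame of jig between -0.0305 and -0.0255 m and z of pack_medium in the frame of jig between 0.013 and 0.0165 m and angle between pack_medium's own z axis and vertical below 0.04 rad and linear speed of pack_medium below 0.01 m/s and distance of each of pack_short, pack_long from where it was at the start of the episode below 0.02 m) or (x of plate_long in the frame of jig below 0.05 m and distance of plate_long from where it was at the start of the episode below 0.003 m and angle between the x axis of each of plate_long, pack_short and the x axis of jig, either way round below 0.03 rad and x of pack_short in the frame of jig between 0.0082 and 0.012 m and y of pack_short in the frame of jig between -0.0365 and -0.0315 m and z of pack_short in the frame of jig between 0.013 and 0.0165 m and angle between pack_short's own z axis and vertical below 0.04 rad and linear speed of pack_short below 0.01 m/s and distance of each of pack_medium, pack_long from where it was at the start of the episode below 0.02 m))); the robot touches nothing.
It fails at once if a packing block is shoved against the back rail or the right stop with more than 40 N (contact force between any of pack_short, pack_medium, pack_long and rail above 40 N or contact force between any of pack_short, pack_medium, pack_long and stop_right above 40 N).
It fails at once if a bystander is moved by more than 30 mm (distance of any of bur_stand, felt_wheel, collet, mandrel, hammer, loupe from where it was at the start of the episode above 0.03 m).
It fails at once if a name plate is moved by more than 30 mm (distance of any of plate_short, plate_medium, plate_long from where it was at the start of the episode above 0.03 m).
It also fails if it takes over 58 s, if anything falls off the work surface, if the arm or the gripper's body presses on something with over 40 N, if the wrist force passes 120 N, or if a joint passes its speed limit or range.

ROBOT

A 7-joint arm with a two-finger parallel gripper is mounted at the origin on the work surface. World frame = base frame: x ahead of the robot, y to its left, z up, the work surface at z = 0. Lengths are in m, angles in rad, forces in N, time in s.
With the tool pointing down it reaches from about 0.4 to 0.925 m from the base axis. Payload 4.1 kg.
Tool frame: the origin (TCP) lies midway between the tips of the shut fingers; the grasp point (between the pads) lies bot.grasp_offset behind it (bot.grasp_offset is the distance from the TCP to the grasp point, in m); z points along the fingers, y is the line along which they close (so a half turn about z gives the same grasp; the last joint's range is limited). The gripper opens to 85 mm and grips with 20 to 120 N. Pads are 22 mm wide; open, the fingers measure 114 mm over their backs; the gripper's body (76 mm by 85 mm) begins 54 mm behind the grasp point. The pads swing forward as they close: fully open they stand 13 mm farther back than shut.
Start: joints at [-1.397, 0.398, 0.045, 1.537, -0.019, 1.207, -0.051], TCP at [0.175, 0.626, 0.202] pointing down, gripper open.
Joint ranges: [-2.82, 2.82], [-0.49, 2.23], [-1.37, 1.46], [0, 2.46], [-1.36, 4.5], [0.23, 2], [-2.94, 2.94]. Speed limits (rad/s): [2.57, 2.57, 3.14, 3.14, 3.14, 3.14, 3.14].

INTERFACE

Orientations are given as a unit quaternion [w, x, y, z].
In Python, from rig import bot, cams gives the robot as it stands. The module is installed in compiled form; this text tells all that it offers.
- The arm moves only by the tool play_rows, never from a script. Its argument "series" is a list that holds one entry, the list of rows, each a list of 7 numbers: the turn, a rotation vector about the world's x, y, z in units of 60 degrees (1.0 is 60 degrees), then the shift along the world's x, y, z in units of 0.12 m (1.0 is 0.12 m), then the opening, from 0 (shut) to 1 (fully open). In form: [[[ax, ay, az, dx, dy, dz, hand], ...]]. A call has 1 to 8 rows; each row shifts and turns the commanded pose from where the row before left it; what a row does not reach is not made up. A row lasts 1/8 s, in which the tool goes at most 62.5 mm and 10.7 degrees, less where a joint would pass 70% of its speed; a pose out of reach is approached as far as the arm can. A call with a number of a shift or a turn outside -1 to 1 is refused whole. A call with a gripper value outside its range is refused whole. The fingers move at their own pace and stop on an object; the grip force is fixed at half the most. Time passes only in rows, so rows that do not move let the fingers close. It gives the time, the measured TCP pose, the force, the opening and the grip force at its end, in the units of the state.
- bot.state(): the state, without advancing time (a new reading comes with each control period).
- cams.capture(name): name is "side" or "top"; returns a dict with "frame" (480x640x3 uint8, red, green, blue), "range_z" (480x640 float32, m along the optical axis (not along the pixel's ray), 0 where there is no reading), "intrinsics" (3x3 intrinsics, pixels), "dist" ([k1, k2, p1, p2, k3] as OpenCV has them; the pictures are not rectified), "cam_to_world" (4x4, takes a point from camera to world coordinates). Camera axes: x right, y down, z forward; pixel columns grow to the right and rows downward; lengths in m; the calibration is good to about 2 mm. A picture is of the moment at which its call begins.
- bot.hand_in(): hands the job in; it is judged then, once.
The state is a dict: "clock": time; "q": joint angles; "joint_velocities": joint speeds; "effort": joint torques, N m; "position": TCP position; "eef_rot": TCP orientation; "ft_force": force on the tool from outside, world axes, zero at the start; "moment": the same for the moment, N m; "finger_gap": finger opening in m; "grasp_force": force on a finger pad.
Only numpy, scipy, OpenCV 4.12 (cv2) and the standard library are available. Lean on these libraries where they do the work, as an engineer would, in place of code of your own. Each camera call takes 0.05 s, during which the arm holds its last target. There are 200 camera calls.

## Working session

There is one attempt and no reset: what is moved stays moved. The work goes in short steps, Python scripts to look and compute and a tool call to move; the robot and the scene stay as the last step left them, time stands still between calls to the robot, and variables do not carry over. Pictures are saved under pics/ and viewed, at most 10 in all, crops included, and the job is handed in when it is done.

Besides the shell and the picture viewer there is one more tool, called after "Emit:" as name(argument=value, ...) on one line, values as JSON. play_rows: Moves the arm, as the interface text tells. Its arguments: {"type":"object","properties":{"series":{"type":"array"}},"required":["series"]}

```bash
mkdir -p pics
cat > h.py <<'E'
import numpy as np, cv2
from rig import bot, cams
def cap(n):
    c=cams.capture(n); return c
def save(c,f): cv2.imwrite('pics/'+f,c['frame'][:,:,::-1])
def ray(c,px):
    px=np.array(px,float).reshape(-1,1,2)
    u=cv2.undistortPoints(px,c['intrinsics'],c['dist']).reshape(-1,2)
    d=np.c_[u,np.ones(len(u))]@c['cam_to_world'][:3,:3].T
    return c['cam_to_world'][:3,3],d
def onplane(c,px,z):
    o,d=ray(c,px); return o+d*((z-o[2])/d[:,2])[:,None]
def depthpts(c,px):
    px=np.array(px,int).reshape(-1,2); o,d=ray(c,px)
    return o+d*c['range_z'][px[:,1],px[:,0]][:,None]
E
python3 - <<'E'
from h import *
for n in('top','side'):
    c=cap(n); save(c,n+'0.png'); print(n,c['cam_to_world'].round(3).tolist(),c['intrinsics'].tolist(),c['dist'])
s=bot.state(); print({k:np.round(v,3).tolist() for k,v in s.items()},bot.grasp_offset)
E
```

```text
top [[-0.038, -0.979, 0.199, 0.354], [-0.999, 0.036, -0.013, 0.021], [0.005, -0.2, -0.98, 1.105], [0.0, 0.0, 0.0, 1.0]] [[455.7272177328814, 0.0, 315.745762863021], [0.0, 455.7272177328814, 243.5531690122039], [0.0, 0.0, 1.0]] [-0.05174736  0.          0.          0.          0.        ]
side [[0.763, -0.346, 0.546, 0.042], [-0.646, -0.373, 0.666, -0.633], [-0.027, -0.861, -0.508, 0.559], [0.0, 0.0, 0.0, 1.0]] [[517.6009872746449, 0.0, 321.6945973697613], [0.0, 517.6009872746449, 238.6348853926534], [0.0, 0.0, 1.0]] [-0.02219296  0.          0.          0.          0.        ]
{'clock': 0.1, 'q': [-1.397, 0.399, 0.045, 1.538, -0.019, 1.207, -0.051], 'joint_velocities': [-0.001, -0.001, 0.002, -0.003, -0.0, 0.0, 0.002], 'effort': [0.003, -47.626, 1.37, -25.495, 0.012, 0.005, -0.0], 'position': [0.175, 0.625, 0.201], 'eef_rot': [-0.0, 0.136, 0.991, -0.001], 'ft_force': [-0.001, -0.044, -1.003], 'moment': [-0.042, 0.014, -0.001], 'grasp_force': 0.0, 'finger_gap': 0.086} 0.0187
```

View pics/top0.png

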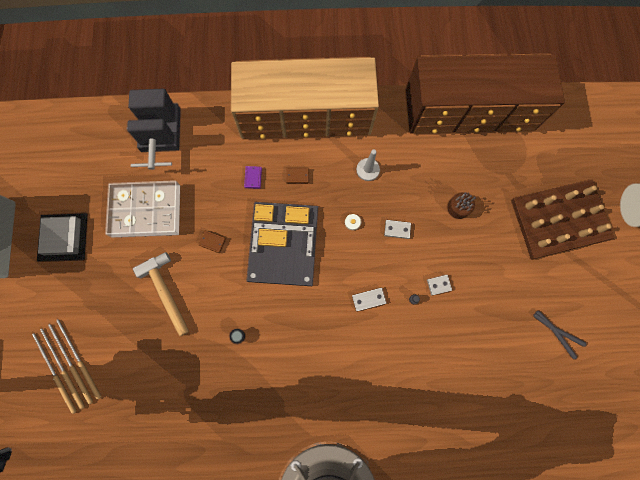

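View pics/side0.png

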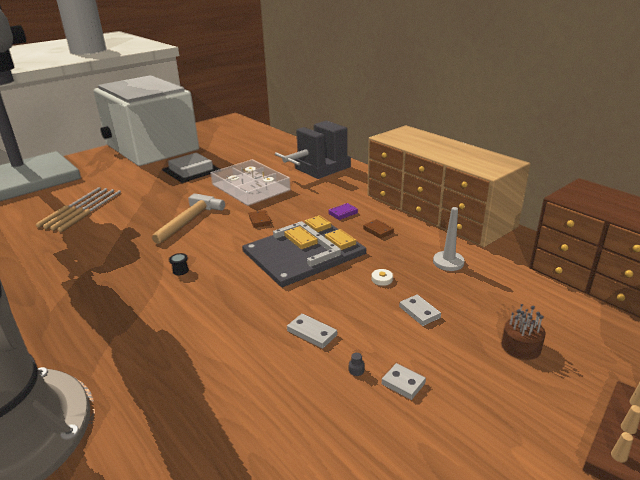

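The top view shows the long plate in the nest at about (272,237), with the shorter two waiting at (264,212) and (297,214). Pack candidates are at (370,299), (398,229) and (440,285). The last looks shortest, and the collet stands beside it at (415,299). I'll measure next.

```bash
cat > m.py <<'E'
from h import *
def masks(c):
    hsv=cv2.cvtColor(c['frame'],cv2.COLOR_RGB2HSV); H,S,V=cv2.split(hsv)
    return {'steel':((S<45)&(V>125)).astype('uint8'),'brass':((H>=18)&(H<=30)&(S>140)&(V>150)).astype('uint8'),
      'dark':((S<70)&(V<95)).astype('uint8')}
def blobs(m,lo,hi):
    cs,_=cv2.findContours(m,cv2.RETR_EXTERNAL,cv2.CHAIN_APPROX_NONE)
    return [k for k in cs if lo<cv2.contourArea(k)<hi]
def rect(c,k,z):
    # mask-outline on plane; contour runs through pixel centres: pad by half a pixel
    P=onplane(c,k.reshape(-1,2),z)[:,:2].astype('float32')
    (x,y),(w,h),a=cv2.minAreaRect(P*1000); px=1000*np.linalg.norm(c['cam_to_world'][:3,3]-[*P.mean(0),z])/c['intrinsics'][0,0]
    return (round(x,1),round(y,1)),(round(w+px,1),round(h+px,1)),round(a,1)
E
python3 - <<'E'
from m import *
C={n:cap(n) for n in('top','side')}
for n,c in C.items():
    x0,y0,w,h=((225,180,250,140) if n=='top' else (235,190,250,220))
    s=800//w if n=='top' else 2
    cv2.imwrite(f'pics/{n}_z.png',cv2.resize(c['frame'][y0:y0+h,x0:x0+w,::-1],None,fx=s,fy=s,interpolation=cv2.INTER_CUBIC))
    M=masks(c)
    for nm,z,lo,hi in(('steel',.012,150,2000),('brass',.027,100,2000),('dark',.015,1500,20000)):
        for k in blobs(M[nm],lo,hi):
            m=k.reshape(-1,2).mean(0)
            if (n=='top' and not(220<m[0]<470 and 190<m[1]<320)) or (n=='side' and not(230<m[0]<450 and 190<m[1]<410)): continue
            print(n,nm,m.round(0),rect(c,k,z))
E
```

```text
top steel [369. 299.] ((435.6, -114.8), (np.float64(41.5), np.float64(76.0)), 12.5)
top steel [439. 285.] ((463.5, -287.9), (np.float64(41.5), np.float64(54.1)), 11.3)
top steel [282. 234.] ((590.7, 88.2), (np.float64(149.2), np.float64(74.7)), 83.8)
top steel [397. 229.] ((606.3, -196.5), (np.float64(64.2), np.float64(41.7)), 81.0)
top steel [352. 222.] ((628.1, -85.4), (np.float64(39.5), np.float64(40.4)), 43.1)
top brass [272. 237.] ((592.8, 111.6), (np.float64(69.3), np.float64(41.8)), 84.2)
top brass [296. 214.] ((647.7, 50.9), (np.float64(57.8), np.float64(41.8)), 83.9)
top brass [263. 212.] ((656.3, 132.2), (np.float64(46.5), np.float64(41.6)), 82.9)
top dark [280. 239.] ((580.0, 87.4), (np.float64(161.1), np.float64(201.6)), 84.0)
side steel [403. 378.] ((463.4, -291.9), (np.float64(40.7), np.float64(50.4)), 11.2)
side steel [311. 328.] ((435.6, -118.7), (np.float64(41.5), np.float64(74.7)), 12.5)
side steel [420. 307.] ((605.3, -200.8), (np.float64(63.3), np.float64(41.4)), 81.6)
side steel [382. 277.] ((623.8, -94.7), (np.float64(50.8), np.float64(38.6)), 45.0)
side steel [309. 239.] ((602.6, 105.8), (np.float64(151.0), np.float64(79.0)), 83.5)
side steel [447. 250.] ((813.9, -112.8), (np.float64(189.0), np.float64(58.3)), 26.9)
side brass [340. 237.] ((645.9, 46.5), (np.float64(57.7), np.float64(41.6)), 84.1)
side brass [301. 235.] ((591.6, 107.7), (np.float64(69.9), np.float64(41.8)), 84.1)
side brass [317. 221.] ((654.7, 128.3), (np.float64(48.1), np.float64(41.6)), 85.8)
side dark [303. 257.] ((574.3, 75.7), (np.float64(175.1), np.float64(206.4)), 84.2)
```

View pics/top_z.png

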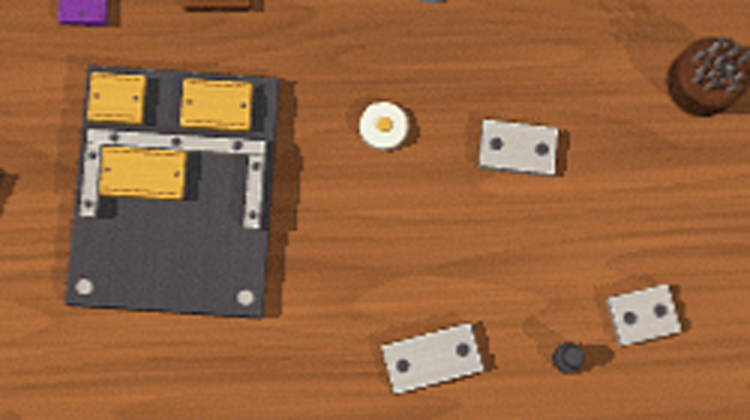

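View pics/side_z.png

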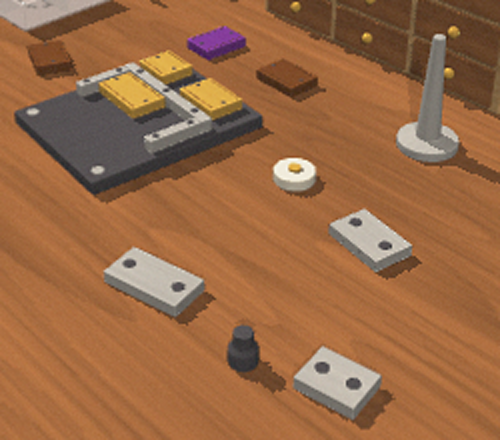

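The nest plate measures 69 mm, so it is plate_long. The right block is pack_short, with top-face centre near (463,-290) mm and yaw of about 11°. The jig yaw is about -5.9°. One more measurement gives heights and two-view positions from the dots and bolts.

```bash
cat >> m.py <<'E'
def tri(c1,p1,c2,p2):
    (o1,d1),(o2,d2)=ray(c1,p1),ray(c2,p2); out=[]
    for a,b in zip(d1,d2):
        t=np.linalg.lstsq(np.c_[a,-b],o2-o1,rcond=None)[0]; q1,q2=o1+a*t[0],o2+b*t[1]
        out.append([*(500*(q1+q2)),1000*np.linalg.norm(q1-q2)])
    return np.round(out,1)
def rc(c,k): # image corners of a top face from quad
    return cv2.minAreaRect(k)
def dots(c,roi,dark=True,lo=4,hi=60):
    x,y,w,h=roi; g=cv2.resize(cv2.cvtColor(c['frame'][y:y+h,x:x+w],cv2.COLOR_RGB2GRAY),None,fx=4,fy=4,interpolation=cv2.INTER_CUBIC)
    m=((g<110) if dark else (g>130)).astype('uint8'); n,_,st,ce=cv2.connectedComponentsWithStats(m)
    return [tuple(((ce[i]+.5)/4-.5+[x,y]).round(2)) for i in range(1,n) if lo*16<st[i,4]<hi*16 and st[i,0]>0 and st[i,1]>0 and st[i,0]+st[i,2]<4*w and st[i,1]+st[i,3]<4*h]
E
python3 - <<'E'
from m import *
t,s=cap('top'),cap('side')
A=dots(t,(430,276,20,17));B=dots(s,(386,364,35,30)); print(A,B)
J=dots(t,(246,270,70,15),False);K=dots(s,(245,236,46,44),False); print(J,K)
if len(A)==2==len(B): print('pack',tri(t,sorted(A),s,sorted(B)))
if len(J)==2==len(K): print('jig',tri(t,sorted(J),s,sorted(K)))
for nm,c in(('top',t),('side',s)):
    for k in blobs(masks(c)['brass'],100,2000):
        m=cv2.minAreaRect(k)[0]
        print(nm,np.round(m,2))
kt=[k for k in blobs(masks(t)['brass'],100,2000)]; ks=[k for k in blobs(masks(s)['brass'],100,2000)]
f=lambda ks,p:min((cv2.minAreaRect(k)[0] for k in ks),key=lambda m:np.hypot(m[0]-p[0],m[1]-p[1]))
print('plate',tri(t,[f(kt,(272,237))],s,[f(ks,(301,235))]))
# collet
d=depthpts(t,[[415,299],[440,285],[282,265],[272,237],[318,245]]); print((d*1000).round(0).tolist())
E
```

```text
[(np.float64(444.64), np.float64(283.06)), (np.float64(434.46), np.float64(285.54))] [(np.float64(395.65), np.float64(373.36)), (np.float64(411.32), np.float64(381.36)), (np.float64(390.4), np.float64(384.38))]
[(np.float64(252.62), np.float64(275.09)), (np.float64(306.4), np.float64(278.7))] [(np.float64(250.93), np.float64(245.4)), (np.float64(283.4), np.float64(274.53))]
jig [[504.  161.2  13.9   1.3]
 [490.6  31.8  13.6   1.5]]
top [272.07 237.04]
top [296.52 214.23]
top [263.21 212.02]
side [339.69 236.96]
side [300.31 235.27]
side [317.  221.5]
plate [[594.1 111.6  23.3   1.4]]
[[430.0, -222.0, 30.0], [462.0, -289.0, 14.0], [525.0, 90.0, 15.0], [592.0, 112.0, 29.0], [574.0, 1.0, 0.0]]
```

Emit:
play_rows(series=[[[0,0,-0.06,0.338,-0.234,0,1],[0,0,-0.06,0.338,-0.234,0,0.6],[0,0,-0.06,0.338,-0.234,0,0.6],[0,0,-0.06,0.338,-0.234,0,0.6],[0,0,-0.06,0.338,-0.234,0,0.6],[0,0,-0.06,0.338,-0.234,0,0.6],[0,0,-0.06,0.338,-0.234,0,0.6],[0,0,-0.06,0.338,-0.234,0,0.6]]])

```text
clock: 1.3
position: [0.5007, 0.4005, 0.2023]
eef_rot: [0.0, 0.379, 0.925, 0.0]
ft_force: [-0.4, -0.7, 0.2]
finger_gap: 0.0516
grasp_force: 0.0
```

Emit:
play_rows(series=[[[0,0,-0.04,0.06,-0.42,0,0.6],[0,0,-0.04,0.06,-0.42,0,0.6],[0,0,-0.04,0.06,-0.42,0,0.6],[0,0,-0.04,0.06,-0.42,0,0.6],[0,0,-0.04,0.06,-0.42,0,0.6],[0,0,-0.04,0.06,-0.42,0,0.6],[0,0,-0.04,0.06,-0.42,0,0.6],[0,0,-0.04,0.06,-0.42,0,0.6]]])

```text
clock: 2.3
position: [0.5573, -0.0033, 0.2025]
eef_rot: [0.0, 0.528, 0.849, 0.0]
ft_force: [0.9, 0.3, 0.1]
finger_gap: 0.0515
grasp_force: 0.0
```

```bash
cat > st.py <<'E'
from h import *
from scipy.spatial.transform import Rotation as R
def st():
    s=bot.state(); r=R.from_quat(np.roll(s['eef_rot'],-1)).as_matrix(); y=r[:,1]; 
    print('t',round(s['clock'],2),'p',(np.array(s['position'])*1000).round(1),'yaw_y',round((np.degrees(np.arctan2(y[1],y[0]))+90)%180-90,2),'z',r[:,2].round(3),'F',np.round(s['ft_force'],1),'gap',round(s['finger_gap']*1000,1),'g',round(s['grasp_force'],1),'q7',np.round(s['q'],2)[[0,6]])
if __name__=='__main__': st()
E
python3 st.py
python3 - <<'E'
from m import *
s=cap('side'); t=cap('top')
A=[(434.46,285.54),(444.64,283.06)]; B=[(395.65,373.36),(411.32,381.36)]
print(tri(t,A,s,B)); print(onplane(t,A,.012).mean(0)*1000,onplane(s,B,.012).mean(0)*1000)
E
```

```text
t 2.3 p [557.3  -3.3 202.5] yaw_y 26.31 z [ 0.001  0.    -1.   ] F [0.9 0.3 0.1] gap 51.5 g 0.0 q7 [-0.5   0.52]
[[ 462.4 -277.1   10.6    1.6]
 [ 467.4 -302.5   10.7    1.6]]
[ 464.14055906 -288.8873036    12.        ] [ 464.64583583 -290.96460933   12.        ]
```

Emit:
play_rows(series=[[[0,0,-0.0417,-0.129,-0.398,0,0.6],[0,0,-0.0417,-0.129,-0.398,0,0.6],[0,0,-0.0417,-0.129,-0.398,0,0.6],[0,0,-0.0417,-0.129,-0.398,0,0.6],[0,0,-0.0417,-0.129,-0.398,0,0.6],[0,0,-0.0417,-0.129,-0.398,0,0.6],[0,0,0,0,0,-0.5,0.6],[0,0,0,0,0,-0.5,0.6]]])

```text
clock: 3.4
position: [0.4653, -0.2889, 0.0817]
eef_rot: [0.001, 0.634, 0.773, 0.001]
ft_force: [1.6, 0.7, 0.6]
finger_gap: 0.051
grasp_force: 0.0
```

Emit:
play_rows(series=[[[0,0,0,0,0,-0.25,0.6],[0,0,0,0,0,0,0.6],[0,0,0,0,0,0,0.6]]])

```text
clock: 3.78
position: [0.4655, -0.289, 0.0536]
eef_rot: [0.001, 0.634, 0.774, 0.0]
ft_force: [0.6, 0.3, 0.0]
finger_gap: 0.0512
grasp_force: 0.0
```

```bash
python3 st.py
python3 - <<'E'
from h import *
c=cap('side'); f=c['frame'][280:430,300:500,::-1]; cv2.imwrite('pics/s1.png',cv2.resize(f,None,fx=4,fy=4,interpolation=cv2.INTER_CUBIC))
E
```

```text
t 3.77 p [ 465.5 -289.    53.6] yaw_y 11.37 z [ 0.002 -0.001 -1.   ] F [0.6 0.3 0. ] gap 51.2 g 0.0 q7 [-0.02  1.  ]
```

View pics/s1.png

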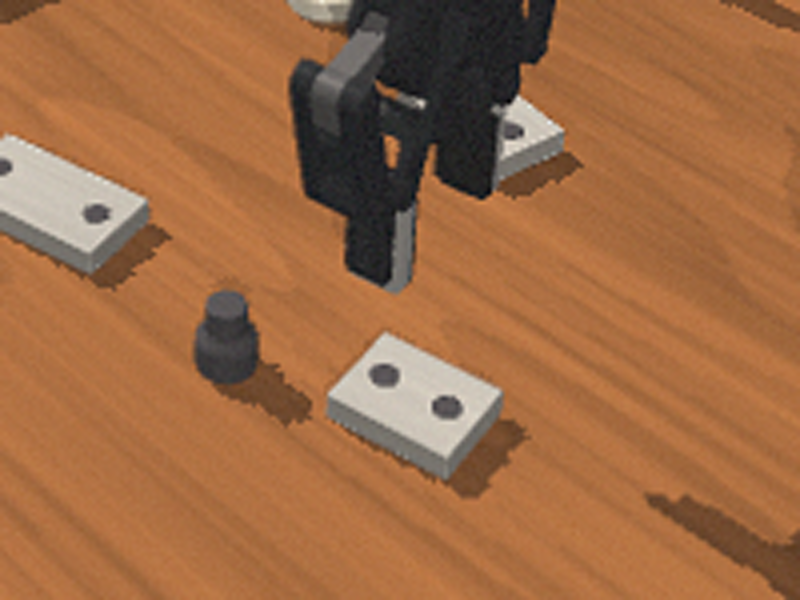

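The near fingertip is at (395,351) and the far one at (417,329), above the block and clear of the collet at (356,364). I'll work out the tip height.

Run:
```python
from h import *
c=cap('side'); T=np.linalg.inv(c['cam_to_world']); a=np.radians(11.4)
for s in(-30,30):
  for z in(50,55,60,65):
    p=np.array([465.5+s*np.cos(a),-289+s*np.sin(a),z])/1000
    print(s,z,cv2.projectPoints((T[:3,:3]@p+T[:3,3]).reshape(1,3),np.zeros(3),np.zeros(3),c['intrinsics'],c['dist'])[0].ravel().round(1))
```

```text
-30 50 [392.9 369. ]
-30 55 [393.  366.3]
-30 60 [393.2 363.6]
-30 65 [393.4 360.8]
30 50 [415.  344.7]
30 55 [415.3 342. ]
30 60 [415.5 339.4]
30 65 [415.7 336.7]
```

Run:
```python
from h import *
c=cap('side')
for p in([392,346],[396,348],[398,350],[401,345],[415,322],[420,326]):
    print(p,(depthpts(c,p)[0]*1000).round(0), c['frame'][p[1],p[0]])
```

```text
[392, 346] [ 428. -298.   99.] [39 36 41]
[396, 348] [ 431. -302.   96.] [31 34 33]
[398, 350] [ 434. -304.   92.] [116 113 107]
[401, 345] [ 435. -307.  101.] [110 109 104]
[415, 322] [ 490. -283.   94.] [38 37 41]
[420, 326] [ 492. -291.   91.] [29 32 31]
```

Emit:
play_rows(series=[[[0,0,0,-0.008,-0.008,-0.238,0.6],[0,0,0,0,0,0,0.6],[0,0,0,0,0,0,0.6]]])

```text
clock: 4.3
position: [0.464, -0.2898, 0.0248]
eef_rot: [0.001, 0.634, 0.774, 0.0]
ft_force: [0.1, -0.4, -0.2]
finger_gap: 0.0509
grasp_force: 0.0
```

```bash
cat >> h.py <<'E'
def cloud(c,box):
    v,u=np.mgrid[0:480,0:640]; px=np.c_[u.ravel(),v.ravel()]; P=depthpts(c,px)*1000
    ok=(c['range_z'].ravel()>0)&np.all((P>np.array(box)[:,0])&(P<np.array(box)[:,1]),axis=1)
    return px[ok],P[ok]
E
python3 st.py
python3 - <<'E'
from h import *
c=cap('side')
for x in((410,452),(478,520)):
    px,P=cloud(c,[x,(-320,-265),(17,120)])
    dk=c['frame'][px[:,1],px[:,0]].max(1)<150; px,P=px[dk],P[dk]
    print(len(P),np.percentile(P[:,2],[1,5,10,50]).round(1)); i=np.argsort(P[:,2])[:6]; print(np.c_[px[i],P[i].round(0)])
f=c['frame'][280:430,300:500,::-1]; cv2.imwrite('pics/s2.png',cv2.resize(f,None,fx=4,fy=4,interpolation=cv2.INTER_CUBIC))
E
```

```text
t 4.3 p [ 464.  -289.8   24.8] yaw_y 11.36 z [ 0.002 -0.001 -1.   ] F [ 0.1 -0.4 -0.2] gap 50.9 g 0.0 q7 [0.   1.03]
441 [57.7 63.3 67.4 85.1]
[[ 393.  368.  433. -298.   56.]
 [ 387.  365.  431. -289.   56.]
 [ 396.  369.  433. -303.   57.]
 [ 389.  366.  430. -293.   58.]
 [ 395.  368.  434. -301.   58.]
 [ 391.  367.  431. -296.   58.]]
486 [57.3 59.8 62.9 87.2]
[[ 412.  343.  489. -282.   56.]
 [ 408.  341.  487. -276.   57.]
 [ 409.  342.  487. -278.   57.]
 [ 419.  346.  491. -293.   57.]
 [ 418.  346.  489. -293.   57.]
 [ 412.  342.  489. -282.   57.]]
```

View pics/s2.png

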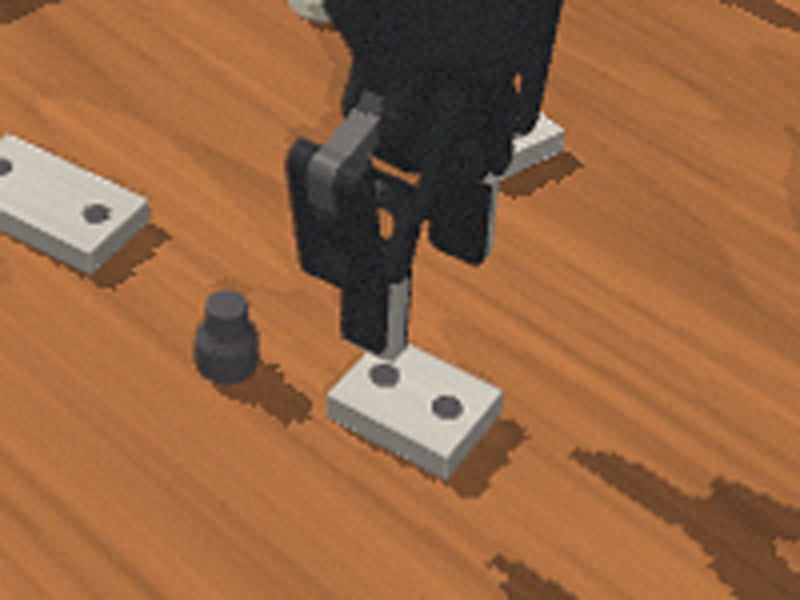

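The fingertips are still about 30 mm above the bench-level TCP reading, clear above the block. I'll keep going down in steps and watch the force.

Emit:
play_rows(series=[[[0,0,0,0,0,-0.08,0.6],[0,0,0,0,0,-0.08,0.6],[0,0,0,0,0,0,0.6]]])

```text
clock: 4.72
position: [0.4625, -0.2888, 0.0034]
eef_rot: [-0.001, 0.634, 0.774, -0.0]
ft_force: [0.2, -0.4, -0.1]
finger_gap: 0.0514
grasp_force: 0.0
```

```bash
cat > tip.py <<'E'
from h import *
import st; st.st()
c=cap('side'); p=np.array(bot.state()['position'])*1000
for s in(-1,1):
    x=p[0]+s*34+np.array([-21,21])
    px,P=cloud(c,[x,p[1]+np.array([-30,25]),(15,120)])
    dk=c['frame'][px[:,1],px[:,0]].max(1)<60; P=P[dk]
    print(len(P),np.percentile(P[:,2],[0,1,3,5]).round(1),P[P[:,2]<P[:,2].min()+8].mean(0).round(1))
E
python3 tip.py
```

```text
t 4.72 p [ 462.5 -288.8    3.4] yaw_y 11.36 z [-0.002  0.001 -1.   ] F [ 0.2 -0.4 -0.1] gap 51.4 g 0.0 q7 [0.02 1.05]
565 [43.4 45.7 47.4 48.7] [ 426.  -298.7   47.7]
541 [35.4 36.9 38.8 40.4] [ 486.8 -283.8   39.9]
```

Emit:
play_rows(series=[[[0,0,0,0.016,-0.01,-0.05,0.6],[0,0,0,0,0,-0.05,0.6],[0,0,0,0,0,0,0.6]]])

```text
clock: 5.15
position: [0.4648, -0.2903, -0.0081]
eef_rot: [-0.001, 0.634, 0.774, -0.0]
ft_force: [-0.3, -0.2, 0.5]
finger_gap: 0.0508
grasp_force: 0.0
```

```bash
python3 tip.py
```

```text
t 5.15 p [ 464.8 -290.3   -8.1] yaw_y 11.36 z [-0.001  0.001 -1.   ] F [-0.3 -0.2  0.5] gap 50.8 g 0.0 q7 [0.03 1.06]
659 [31.1 33.4 36.2 37.9] [ 427.1 -299.3   35.6]
528 [23.5 25.2 27.5 28.7] [ 489.2 -285.6   28.2]
```

Emit:
play_rows(series=[[[0,0,0,0,0,-0.04,0.6],[0,0,0,0,0,-0.04,0.6],[0,0,0,0,0,0,0.6]]])

```text
clock: 5.58
position: [0.4649, -0.2903, -0.0176]
eef_rot: [-0.0, 0.634, 0.774, -0.0]
ft_force: [0.1, -0.3, 0.1]
finger_gap: 0.0508
grasp_force: 0.0
```

```bash
python3 st.py
python3 - <<'E'
from h import *
c=cap('side'); f=c['frame'][300:420,340:500,::-1]; cv2.imwrite('pics/s3.png',cv2.resize(f,None,fx=5,fy=5,interpolation=cv2.INTER_CUBIC))
E
```

```text
t 5.58 p [ 464.9 -290.3  -17.6] yaw_y 11.36 z [-0.001  0.    -1.   ] F [ 0.1 -0.3  0.1] gap 50.8 g 0.0 q7 [0.04 1.07]
```

View pics/s3.png

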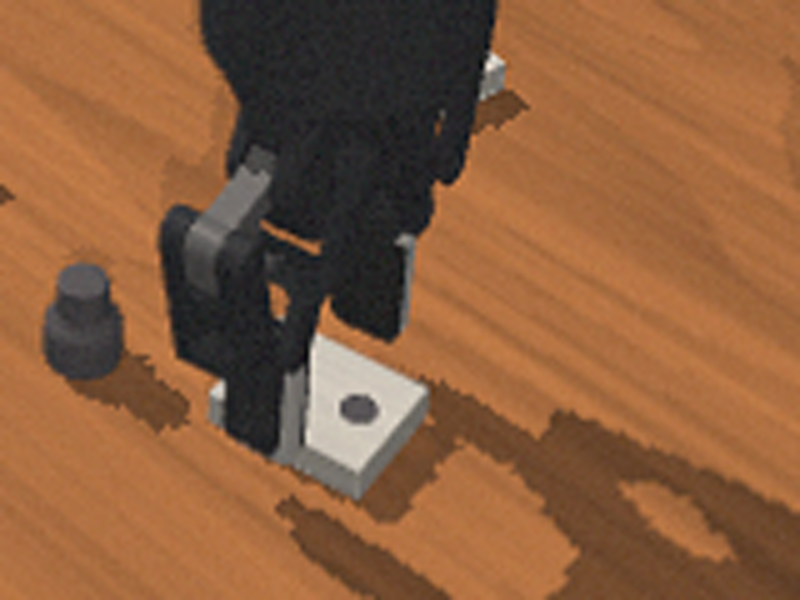

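The fingers straddle the block: near finger at crop (265,450), far finger at (370,335). I'll lower a bit more and close.

Emit:
play_rows(series=[[[0,0,0,0,0,-0.03,0.6],[0,0,0,0,0,-0.028,0.6],[0,0,0,0,0,0,0.6],[0,0,0,0,0,0,0.3],[0,0,0,0,0,0,0.3],[0,0,0,0,0,0,0.3],[0,0,0,0,0,0,0.3]]])

```text
clock: 6.5
position: [0.4654, -0.2907, -0.0237]
eef_rot: [0.0, 0.634, 0.774, 0.0]
ft_force: [-1.6, 0.8, 5.4]
finger_gap: 0.0378
grasp_force: 60.6
```

```bash
python3 st.py
```

```text
t 6.5 p [ 465.4 -290.7  -23.7] yaw_y 11.36 z [ 0.001 -0.    -1.   ] F [-1.6  0.8  5.4] gap 37.8 g 60.6 q7 [0.05 1.08]
```

Emit:
play_rows(series=[[[0,0,0,0,0,0.2,0.3],[0,0,0,0,0,0.33,0.3],[0,0,0,0,0,0.33,0.3],[0,0,0,0,0,0,0.3]]])

```text
clock: 7.0
position: [0.4673, -0.2918, 0.0815]
eef_rot: [0.003, 0.634, 0.774, 0.001]
ft_force: [-0.5, -0.6, -1.7]
finger_gap: 0.0379
grasp_force: 60.9
```

Emit:
play_rows(series=[[[0,0,-0.036,0.08,0.36,0,0.3],[0,0,-0.036,0.08,0.36,0,0.3],[0,0,-0.036,0.08,0.36,0,0.3],[0,0,-0.036,0.08,0.36,0,0.3],[0,0,-0.036,0.08,0.36,0,0.3],[0,0,-0.036,0.08,0.36,0,0.3],[0,0,-0.036,0.08,0.36,0,0.3],[0,0,-0.036,0.08,0.36,0,0.3]]])

```text
clock: 8.0
position: [0.5409, 0.0565, 0.0774]
eef_rot: [-0.001, 0.743, 0.669, -0.001]
ft_force: [0.0, -0.2, -1.6]
finger_gap: 0.0378
grasp_force: 60.9
```

Emit:
play_rows(series=[[[0,0,0,0,0,-0.25,0.3],[0,0,0,0,0,0,0.3],[0,0,0,0,0,0,0.3]]])

```text
clock: 8.38
position: [0.5416, 0.0539, 0.0489]
eef_rot: [0.0, 0.743, 0.669, -0.001]
ft_force: [0.4, 0.6, -1.8]
finger_gap: 0.0383
grasp_force: 60.9
```

```bash
python3 st.py
python3 - <<'E'
from h import *
t,s=cap('top'),cap('side')
a=cv2.resize(t['frame'][195:295,240:330,::-1],(380,422),interpolation=cv2.INTER_CUBIC)
b=cv2.resize(s['frame'][190:290,235:375,::-1],(420,300),interpolation=cv2.INTER_CUBIC)
o=np.zeros((422,800,3),'uint8'); o[:,:380]=a; o[:300,380:]=b; cv2.imwrite('pics/p1.png',o)
E
```

```text
t 8.38 p [541.6  53.9  48.9] yaw_y -6.01 z [-0.001 -0.001 -1.   ] F [ 0.4  0.6 -1.8] gap 38.3 g 60.9 q7 [-0.69  0.05]
```

View pics/p1.png

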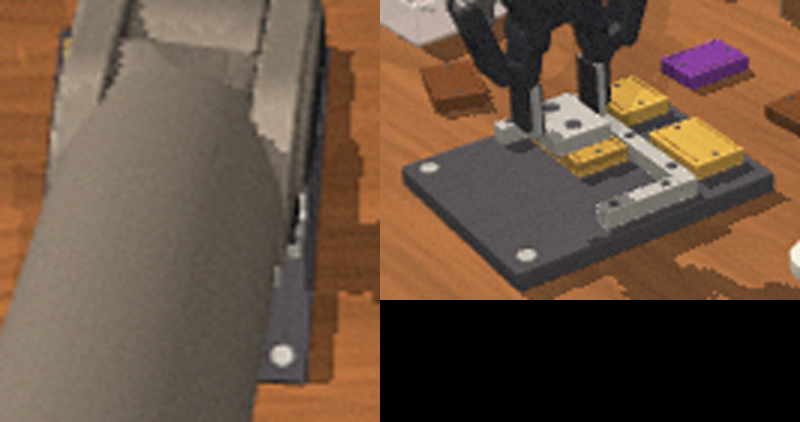

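The top view is blocked by the arm. The side view shows the block held level, with dots at crop (550,107) and (573,125). I'll back off and lower the block onto the base plate in front of the stops, so the heights are exact for the fine measurement.

Emit:
play_rows(series=[[[0,0,0,-0.17,0.017,-0.1,0.3],[0,0,0,0,0,-0.2,0.3],[0,0,0,0,0,-0.1,0.3],[0,0,0,0,0,-0.04,0.3],[0,0,0,0,0,0,0.3]]])

```text
clock: 9.1
position: [0.5222, 0.0569, -0.0034]
eef_rot: [0.0, 0.743, 0.669, 0.0]
ft_force: [0.9, -0.0, -1.1]
finger_gap: 0.0376
grasp_force: 60.9
```

```bash
python3 st.py
cat > nest.py <<'E'
from m import *
def nest(show=None,zb=.027):
    s=cap('side')
    K=sorted(dots(s,(245,236,46,44),False)); B=onplane(s,K,.015)[:,:2]*1000
    d=B[0]-B[1]; d/=np.linalg.norm(d); th=np.degrees(np.arctan2(-d[0],d[1])); ex=np.array([d[1],-d[0]]); mid=B.mean(0)
    f=lambda P:np.round(np.c_[(P-mid)@ex,(P-mid)@d],1)
    print('bolts',K,'yaw',th.round(2))
    for k in blobs(masks(s)['brass'],100,2000):
        P=onplane(s,k.reshape(-1,2),.027)[:,:2]*1000; q=f(P); print('brass',f(np.array([cv2.minAreaRect(P.astype('float32'))[0]])),q.min(0),q.max(0))
    if show:
        x,y,w,h=show[1:]; cv2.imwrite('pics/'+show[0],cv2.resize(s['frame'][y:y+h,x:x+w,::-1],None,fx=5,fy=5,interpolation=cv2.INTER_CUBIC))
    return s,f
E
python3 -c "
from nest import *
nest(('n1.png',240,190,150,100))"
```

```text
t 9.1 p [522.2  56.9  -3.4] yaw_y -5.95 z [ 0.001 -0.    -1.   ] F [ 0.9 -0.  -1.1] gap 37.6 g 60.9 q7 [-0.66  0.09]
bolts [(np.float64(250.94), np.float64(245.38)), (np.float64(282.4), np.float64(275.09))] yaw -7.08
brass [[154.6 -29.9]] [134.7 -58.8] [175.2  -1.3]
```

View pics/n1.png

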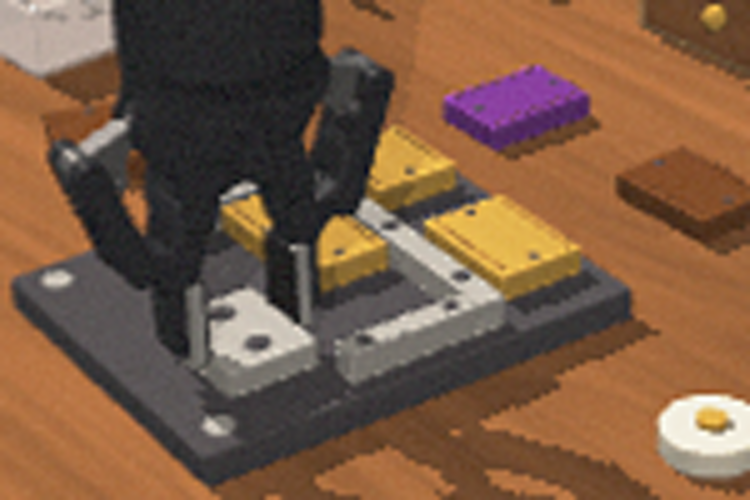

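The side view shows the block held about 5 mm above the base plate, in front of the nest and clear of the right stop at crop (345,350). I'll set it down there, release, back away and measure the block and jig in both views on the same plane.

Emit:
play_rows(series=[[[0,0,0,0,0,-0.02,0.3],[0,0,0,0,0,-0.018,0.3],[0,0,0,0,0,0,0.3],[0,0,0,0,0,0,0.3]]])

```text
clock: 9.65
position: [0.5217, 0.0571, -0.0082]
eef_rot: [0.0, 0.743, 0.67, 0.0]
ft_force: [-0.4, 0.5, -1.1]
finger_gap: 0.0381
grasp_force: 60.9
```

```bash
python3 st.py
```

```text
t 9.65 p [521.7  57.1  -8.2] yaw_y -5.92 z [ 0. -0. -1.] F [-0.4  0.5 -1.1] gap 38.1 g 60.9 q7 [-0.66  0.1 ]
```

Emit:
play_rows(series=[[[0,0,0,0,0,-0.004,0.3],[0,0,0,0,0,0,0.6],[0,0,0,0,0,0,0.6],[0,0,0,0,0,0.05,0.6],[0,0,0,0,0,0.3,0.6],[0,0,0,0,0,0.45,0.6]]])

```text
clock: 10.4
position: [0.5204, 0.0569, 0.0876]
eef_rot: [-0.001, 0.743, 0.67, -0.002]
ft_force: [1.6, 0.7, -0.4]
finger_gap: 0.0512
grasp_force: 0.0
```

Emit:
play_rows(series=[[[0,0,0,0,-0.5,0,0.6],[0,0,0,0,-0.5,0,0.6],[0,0,0,0,-0.5,0,0.6],[0,0,0,0,-0.5,0,0.6],[0,0,0,0,0,0,0.6]]])

```text
clock: 11.02
position: [0.5203, -0.1901, 0.0885]
eef_rot: [0.002, 0.746, 0.666, -0.001]
ft_force: [-0.4, 0.4, 0.6]
finger_gap: 0.0511
grasp_force: 0.0
```

```bash
python3 st.py
cat > nest.py <<'E'
from m import *
BOLT={'side':[(250.93,245.4),(283.4,274.53)],'top':[(252.62,275.09),(306.4,278.7)]}
def nest(n):
    s=cap(n); B=onplane(s,BOLT[n],.015)[:,:2]*1000
    d=B[0]-B[1]; d/=np.linalg.norm(d); ex=np.array([d[1],-d[0]]); mid=B.mean(0)
    f=lambda P:np.round(np.c_[(P-mid)@ex,(P-mid)@d],1)
    print(n,'jig yaw',np.degrees(np.arctan2(-d[0],d[1])).round(2),'mid',mid.round(1))
    for k in blobs(masks(s)['brass'],100,2000):
        P=onplane(s,k.reshape(-1,2),.027)[:,:2]*1000; r=cv2.minAreaRect(P.astype('float32')); print('brass',f(np.array([r[0]])),r[2].__round__(2),f(P).min(0),f(P).max(0))
    return s,f
E
python3 - <<'E'
from nest import *
for n,roi in(('top',(278,248,36,24)),('side',(272,244,34,24))):
    c,f=nest(n); D=dots(c,roi); P=onplane(c,D,.027)[:,:2]*1000; print(D,P.round(1).tolist(),f(P).tolist())
    for k in blobs(masks(c)['steel'],150,2500):
        m=k.reshape(-1,2).mean(0)
        if 240<m[0]<330 and 200<m[1]<290:
            Q=onplane(c,k.reshape(-1,2),.027)[:,:2]*1000; print('steel',m.round(),cv2.minAreaRect(Q.astype('float32')),f(Q).min(0),f(Q).max(0))
a,b=cap('top'),cap('side')
o=np.zeros((500,800,3),'uint8'); o[:,:400]=cv2.resize(a['frame'][195:295,242:322,::-1],(400,500),interpolation=cv2.INTER_CUBIC)
o[:343,400:]=cv2.resize(b['frame'][200:285,245:344,::-1],(400,343),interpolation=cv2.INTER_CUBIC); cv2.imwrite('pics/n2.png',o)
E
```

```text
t 11.03 p [ 520.3 -190.1   88.5] yaw_y -6.53 z [ 0.002 -0.004 -1.   ] F [-0.4  0.4  0.6] gap 51.1 g 0.0 q7 [-0.3   0.48]
top jig yaw -5.98 mid [496.6  96.8]
brass [[94.1 24.8]] 84.17 [74.5 -8.6] [113.8  58.2]
brass [[155.1 -30. ]] 83.92 [135.4 -57.8] [174.8  -2.2]
brass [[155.2  51.7]] 83.26 [135.5  29.7] [174.9  73.9]
[(np.float64(289.55), np.float64(265.51)), (np.float64(300.33), np.float64(266.31))] [[521.5, 71.2], [518.6, 45.5]] [[27.4, -22.8], [27.2, -48.6]]
steel [295. 266.] ((520.0116577148438, 58.58916473388672), (50.41389083862305, 39.437110900878906), 83.43219757080078) [  7.6 -60.9] [ 47.  -10.2]
steel [282. 234.] ((587.5919799804688, 87.22966766357422), (144.86839294433594, 71.25761413574219), 83.67123413085938) [ 55.5 -72.4] [127.2  72.3]
side jig yaw -5.99 mid [497.   94.6]
brass [[152.  -33.2]] 83.11 [132.8 -61.6] [171.2  -4.5]
brass [[92.9 23. ]] 83.37 [ 72.7 -10.7] [112.7  56.8]
brass [[152.6  50. ]] 85.58 [132.4  26.9] [173.6  73.3]
[(np.float64(284.09), np.float64(254.77)), (np.float64(291.1), np.float64(260.57))] [[521.5, 68.6], [519.0, 43.0]] [[27.2, -23.3], [27.3, -49.1]]
steel [288. 258.] ((519.3438110351562, 55.25449752807617), (51.72076416015625, 40.52944564819336), 83.87094116210938) [  6.1 -62.7] [ 46.7 -11. ]
steel [310. 239.] ((587.6058349609375, 85.44910430908203), (145.5147705078125, 74.18206787109375), 82.85427856445312) [ 52.7 -72.5] [128.   72.5]
```

View pics/n2.png

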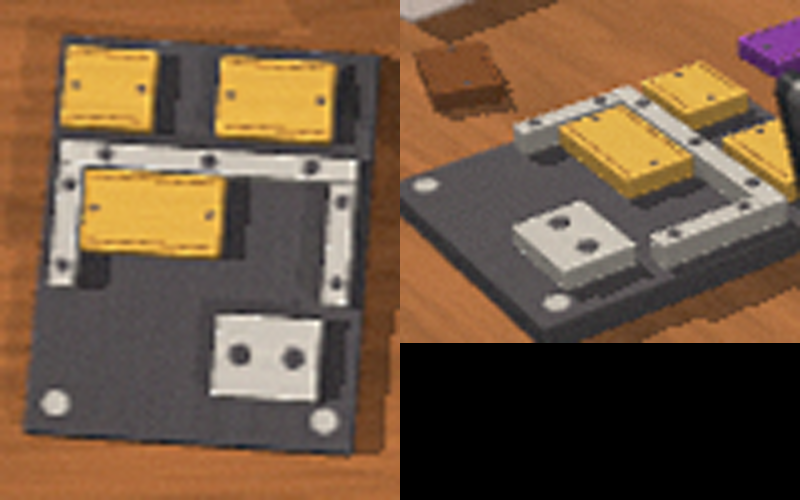

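The block lies squarely in front of the nest opening. In the top crop its right edge is at about (320,360) and the stop's inner edge at (327,250). I'll measure the lateral offset by sub-pixel edge profiles.

```bash
cat > prof.py <<'E'
from m import *
MID={'top':np.array([496.6,96.8]),'side':np.array([497.,94.6])}; TH=np.radians(-5.97)
ex=np.array([np.cos(TH),np.sin(TH)]); ey=np.array([-np.sin(TH),np.cos(TH)])
def prof(c,n,us,vs,z,axis):  # mean profile along vs (axis 'y' or 'x'), averaged over us, bolt frame mm
    U,V=np.meshgrid(us,vs); X,Y=(U,V) if axis=='y' else (V,U)
    W=np.c_[(MID[n]+X.reshape(-1,1)*ex+Y.reshape(-1,1)*ey)/1000,np.full(X.size,z)]
    T=np.linalg.inv(c['cam_to_world']); q=cv2.projectPoints(W@T[:3,:3].T+T[:3,3],np.zeros(3),np.zeros(3),c['intrinsics'],c['dist'])[0].astype('float32')
    g=cv2.remap(c['frame'][:,:,0].astype('float32'),q[:,0,0].reshape(U.shape),q[:,0,1].reshape(U.shape),cv2.INTER_LINEAR)
    return g.mean(1)
def edge(c,n,us,lo,hi,z,axis='y'):
    vs=np.arange(lo,hi,.1); p=prof(c,n,us,vs,z,axis); h=(np.percentile(p,8)+np.percentile(p,92))/2
    i=np.where(np.diff(np.sign(p-h)))[0]; return vs[i].round(1).tolist()
E
python3 - <<'E'
from prof import *
c=cap('top'); r=np.arange
print('block R far/near',edge(c,'top',r(30,44),-67,-52,.027),edge(c,'top',r(10,25),-67,-52,.027),'L',edge(c,'top',r(30,44),-18,-3,.027),edge(c,'top',r(10,25),-18,-3,.027))
print('stopR inner',edge(c,'top',r(58,66),-66,-52,.029),edge(c,'top',r(70,100),-66,-52,.029),'stopL inner',edge(c,'top',r(57,70),53,67,.029))
print('plate R',edge(c,'top',r(78,92),-16,-1,.027),edge(c,'top',r(95,110),-16,-1,.027))
print('plate front',edge(c,'top',r(-5,50),65,82,.027,'x'),'rail face',edge(c,'top',r(-50,-15),107,121,.029,'x'),'block front/back',edge(c,'top',r(-55,-15),0,15,.027,'x'),edge(c,'top',r(-55,-15),40,55,.027,'x'))
E
```

```text
block R far/near [-60.6] [-60.4] L [-10.4] [-10.4]
stopR inner [-59.8] [-60.2] stopL inner [59.1]
plate R [-9.2] [-8.9]
plate front [74.0] rail face [114.6] block front/back [7.5] [46.7]
```

The block sits 0.9 mm too far right of the space's centre and 0.5° off. I'll regrip it, shift and turn it, slide it in under guidance until it enters the space, then release and push.

Emit:
play_rows(series=[[[0,0,0,0,0.5,0,0.6],[0,0,0,0,0.5,0,0.6],[0,0,0,0,0.5,0,0.6],[0,0,0,0,0.5,0,0.6],[0,0,0,0,0,-0.2,0.6],[0,0,0,0,0,0,0.6]]])

```text
clock: 12.02
position: [0.5196, 0.0592, 0.062]
eef_rot: [-0.001, 0.741, 0.671, -0.002]
ft_force: [0.1, 0.3, 0.8]
finger_gap: 0.0512
grasp_force: 0.0
```

```bash
python3 st.py
```

```text
t 12.03 p [519.6  59.2  62. ] yaw_y -5.66 z [-0.004 -0.001 -1.   ] F [0.1 0.3 0.8] gap 51.2 g 0.0 q7 [-0.74  0.02]
```

Emit:
play_rows(series=[[[0,0,0,0.017,-0.018,-0.25,0.6],[0,0,0,0,0,-0.2,0.6],[0,0,0,0,0,-0.12,0.6],[0,0,0,0,0,0,0.6],[0,0,0,0,0,0,0.6]]])

```text
clock: 12.65
position: [0.5246, 0.0548, -0.0042]
eef_rot: [0.0, 0.743, 0.669, 0.001]
ft_force: [-0.1, -0.4, 0.9]
finger_gap: 0.0513
grasp_force: 0.0
```

```bash
python3 st.py
```

```text
t 12.65 p [524.6  54.8  -4.2] yaw_y -5.95 z [ 0.002  0.    -1.   ] F [-0.1 -0.4  0.9] gap 51.3 g 0.0 q7 [-0.66  0.11]
```

Emit:
play_rows(series=[[[0,0,0.005,-0.024,0.018,0,0.6],[0,0,0,0,0,-0.033,0.6],[0,0,0,0,0,0,0.6],[0,0,0,0,0,0,0.3],[0,0,0,0,0,0,0.3],[0,0,0,0,0,0,0.3],[0,0,0,0,0,0,0.3]]])

```text
clock: 13.52
position: [0.5211, 0.0571, -0.0086]
eef_rot: [0.0, 0.741, 0.672, 0.0]
ft_force: [-0.5, -0.6, 5.9]
finger_gap: 0.0378
grasp_force: 60.2
```

```bash
python3 st.py
python3 - <<'E'
from prof import *
c=cap('side'); print('dots z27',[ ((P-MID['side'])@ex,(P-MID['side'])@ey) for P in onplane(c,dots(c,(272,244,34,24)),.027)[:,:2]*1000])
E
```

```text
t 13.53 p [521.1  57.1  -8.6] yaw_y -5.63 z [ 0.  0. -1.] F [-0.5 -0.6  5.9] gap 37.8 g 60.2 q7 [-0.67  0.11]
dots z27 [(np.float64(26.537669534681747), np.float64(-49.30946126535929))]
```

Emit:
play_rows(series=[[[0,0,0,0,0,0.01,0.3],[0,0,0,0.001,0.008,0,0.3],[0,0,0,0.04,-0.004,0,0.3],[0,0,0,0.04,-0.004,0,0.3],[0,0,0,0,0,0,0.3],[0,0,0,0,0,0,0.3]]])

```text
clock: 14.32
position: [0.5305, 0.0569, -0.008]
eef_rot: [-0.0, 0.741, 0.672, -0.0]
ft_force: [-0.4, -0.0, -1.6]
finger_gap: 0.0377
grasp_force: 60.3
```

```bash
cat > chk.py <<'E'
from prof import *
import st; st.st()
p=np.array(bot.state()['position'])[:2]*1000; d=p-[521.1,57.1]; print('TCP travel in jig',(d@ex).round(1),(d@ey).round(1))
c=cap('side'); P=onplane(c,dots(c,(272,225,50,40)),.028)[:,:2]*1000
for q in P: print('dot',((q-MID['side'])@ex).round(1),((q-MID['side'])@ey).round(1))
E
python3 chk.py
```

```text
t 14.32 p [530.5  56.9  -8. ] yaw_y -5.63 z [-0. -0. -1.] F [-0.4 -0.  -1.6] gap 37.7 g 60.3 q7 [-0.66  0.11]
TCP travel in jig 9.3 0.8
dot 35.5 -48.9
```

Emit:
play_rows(series=[[[0,0,0,0.04,-0.003,0,0.3],[0,0,0,0.04,-0.003,0,0.3],[0,0,0,0.04,-0.004,0,0.3],[0,0,0,0,0,0,0.3],[0,0,0,0,0,0,0.3]]])

```text
clock: 15.0
position: [0.5448, 0.0558, -0.0079]
eef_rot: [-0.0, 0.741, 0.672, -0.0]
ft_force: [0.4, 1.0, -1.5]
finger_gap: 0.0375
grasp_force: 60.3
```

```bash
python3 chk.py
```

```text
t 15.0 p [544.8  55.8  -7.9] yaw_y -5.62 z [-0. -0. -1.] F [ 0.4  1.  -1.5] gap 37.5 g 60.3 q7 [-0.64  0.12]
TCP travel in jig 23.7 1.2
dot 50.0 -48.6
```

Emit:
play_rows(series=[[[0,0,0,0.03,-0.003,0,0.3],[0,0,0,0.03,-0.003,0,0.3],[0,0,0,0.03,-0.003,0,0.3],[0,0,0,0.03,-0.003,0,0.3],[0,0,0,0.015,-0.002,0,0.3],[0,0,0,0,0,0,0.3],[0,0,0,0,0,0,0.3]]])

```text
clock: 15.92
position: [0.561, 0.0542, -0.0079]
eef_rot: [-0.0, 0.741, 0.672, -0.0]
ft_force: [-0.0, -0.2, -1.5]
finger_gap: 0.0374
grasp_force: 60.3
```

```bash
python3 chk.py;  python3 - <<'E'
from h import *
b=cap('side'); cv2.imwrite('pics/n3.png',cv2.resize(b['frame'][195:285,245:345,::-1],(660,594),interpolation=cv2.INTER_CUBIC))
E
```

```text
t 15.93 p [561.   54.2  -7.9] yaw_y -5.62 z [-0.  0. -1.] F [-0.  -0.2 -1.5] gap 37.4 g 60.3 q7 [-0.62  0.12]
TCP travel in jig 40.0 1.3
dot 66.1 -48.5
```

View pics/n3.png

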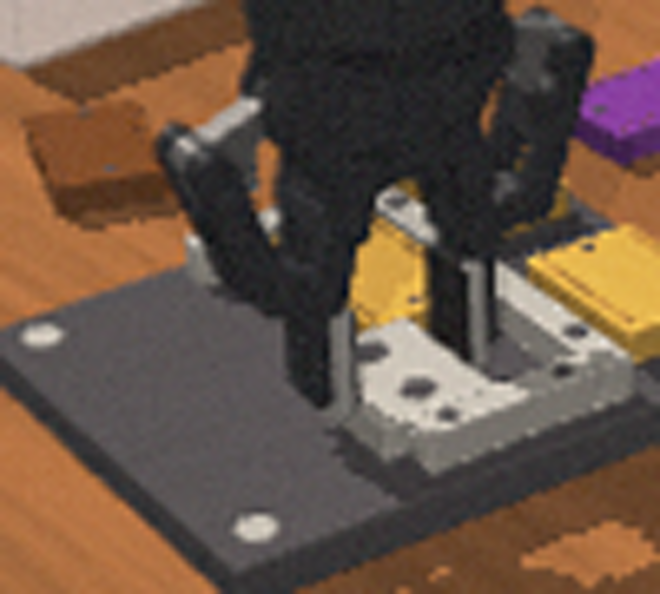

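The block sits between the plate and the right stop, with no side force on the tool. The far finger, at crop (455,355), is still clear of the rail. I'll release it, rise and back off.

Emit:
play_rows(series=[[[0,0,0,0,0,-0.004,0.3],[0,0,0,0,0,0,0.52],[0,0,0,0,0,0,0.52],[0,0,0,0,0,0.1,0.52],[0,0,0,0,0,0.4,0.44],[0,0,0,-0.24,0.025,0,0.44],[0,0,0,-0.24,0.025,0,0.44],[0,0,0,0,0,0,0.44]]])

```text
clock: 17.02
position: [0.5017, 0.0605, 0.0522]
eef_rot: [-0.001, 0.741, 0.672, 0.0]
ft_force: [0.5, 0.4, -0.8]
finger_gap: 0.0377
grasp_force: 0.0
```

```bash
python3 chk.py
```

```text
t 17.02 p [501.7  60.5  52.2] yaw_y -5.6 z [-0.001  0.001 -1.   ] F [ 0.5  0.4 -0.8] gap 37.7 g 0.0 q7 [-0.76  0.02]
TCP travel in jig -19.7 1.4
dot 69.7 11.6
dot 65.6 -23.4
dot 65.7 -49.3
```

Emit:
play_rows(series=[[[0,0,0,0,0,-0.25,0.44],[0,0,0,0,0,-0.15,0.44],[0,0,0,0,0,-0.07,0.44],[0,0,0,0,0,0,0.44],[0,0,0,0,0,0,0.44]]])

```text
clock: 17.7
position: [0.5043, 0.0601, -0.0042]
eef_rot: [0.0, 0.741, 0.672, 0.001]
ft_force: [0.8, -0.7, -0.5]
finger_gap: 0.0376
grasp_force: 0.0
```

```bash
python3 chk.py
```

```text
t 17.7 p [504.3  60.1  -4.2] yaw_y -5.63 z [ 0.001  0.    -1.   ] F [ 0.8 -0.7 -0.5] gap 37.6 g 0.0 q7 [-0.7   0.09]
TCP travel in jig -17.0 1.2
dot 65.7 -23.3
dot 65.5 -49.3
dot 64.9 -66.3
```

Emit:
play_rows(series=[[[0,0,0,0.033,-0.0035,0,0.44],[0,0,0,0.033,-0.0035,0,0.44],[0,0,0,0.033,-0.0035,0,0.44],[0,0,0,0.033,-0.0035,0,0.44],[0,0,0,0,0,0,0.44],[0,0,0,0,0,0,0.44]]])

```text
clock: 18.5
position: [0.5196, 0.0585, -0.0047]
eef_rot: [0.0, 0.741, 0.672, 0.0]
ft_force: [0.0, -0.1, 0.4]
finger_gap: 0.0373
grasp_force: 0.0
```

```bash
python3 chk.py
```

```text
t 18.5 p [519.6  58.5  -4.7] yaw_y -5.62 z [ 0.001 -0.    -1.   ] F [ 0.  -0.1  0.4] gap 37.3 g 0.0 q7 [-0.68  0.1 ]
TCP travel in jig -1.6 1.2
dot 69.7 -49.0
dot 64.3 -66.0
```

Emit:
play_rows(series=[[[0,0,0,0.03,-0.0032,0,0.44],[0,0,0,0.03,-0.0032,0,0.44],[0,0,0,0.03,-0.0032,0,0.44],[0,0,0,0.03,-0.0032,0,0.44],[0,0,0,0.03,-0.0032,0,0.44],[0,0,0,0,0,0,0.44],[0,0,0,0,0,0,0.44]]])

```text
clock: 19.42
position: [0.5377, 0.0566, -0.0046]
eef_rot: [0.0, 0.741, 0.672, 0.0]
ft_force: [-0.7, 0.1, 0.5]
finger_gap: 0.0378
grasp_force: 0.0
```

```bash
python3 chk.py
```

```text
t 19.43 p [537.7  56.6  -4.6] yaw_y -5.62 z [ 0.001 -0.    -1.   ] F [-0.7  0.1  0.5] gap 37.8 g 0.0 q7 [-0.65  0.11]
TCP travel in jig 16.6 1.2
dot 88.1 -49.0
dot 66.3 -64.5
```

Emit:
play_rows(series=[[[0,0,0,0.01,-0.001,0,0.44],[0,0,0,0.01,-0.001,0,0.44],[0,0,0,0.01,-0.001,0,0.44],[0,0,0,0,0,0,0.44]]])

```text
clock: 19.98
position: [0.5412, 0.0562, -0.0048]
eef_rot: [0.0, 0.741, 0.672, 0.0]
ft_force: [-0.5, -0.3, 0.1]
finger_gap: 0.0374
grasp_force: 0.3
```

Emit:
play_rows(series=[[[0,0,0,0.006,-0.0006,0,0.44],[0,0,0,0,0,0,0.44]]])

```text
clock: 20.23
position: [0.5418, 0.0562, -0.0048]
eef_rot: [0.0, 0.741, 0.672, 0.0]
ft_force: [-0.7, -0.7, -0.1]
finger_gap: 0.0376
grasp_force: 0.3
```

Emit:
play_rows(series=[[[0,0,0,0.006,-0.0006,0,0.44],[0,0,0,0,0,0,0.44]]])

```text
clock: 20.48
position: [0.5426, 0.0561, -0.0048]
eef_rot: [0.0, 0.741, 0.672, 0.0]
ft_force: [-0.7, 0.6, -0.9]
finger_gap: 0.0377
grasp_force: 0.3
```

```bash
python3 chk.py
```

```text
t 20.48 p [542.6  56.1  -4.8] yaw_y -5.62 z [ 0. -0. -1.] F [-0.7  0.6 -0.9] gap 37.7 g 0.3 q7 [-0.65  0.12]
TCP travel in jig 21.5 1.2Traceback (most recent call last):
  File "chk.py", line 4, in <module>
    c=cap('side'); P=onplane(c,dots(c,(272,225,50,40)),.028)[:,:2]*1000
                     ~~~~~~~^^^^^^^^^^^^^^^^^^^^^^^^^^^^^^^^
  File "h.py", line 12, in onplane
    o,d=ray(c,px); return o+d*((z-o[2])/d[:,2])[:,None]
        ~~~^^^^^^
  File "h.py", line 8, in ray
    u=cv2.undistortPoints(px,c['intrinsics'],c['dist']).reshape(-1,2)
      ~~~~~~~~~~~~~~~~~~~^^^^^^^^^^^^^^^^^^^^^^^^^^^^^^
cv2.error: OpenCV(4.12.0) /io/opencv/modules/calib3d/src/undistort.dispatch.cpp:347: error: (-215:Assertion failed) CV_IS_MAT(_src) && CV_IS_MAT(_dst) && (_src->rows == 1 || _src->cols == 1) && (_dst->rows == 1 || _dst->cols == 1) && _src->cols + _src->rows - 1 == _dst->rows + _dst->cols - 1 && (CV_MAT_TYPE(_src->type) == CV_32FC2 || CV_MAT_TYPE(_src->type) == CV_64FC2) && (CV_MAT_TYPE(_dst->type) == CV_32FC2 || CV_MAT_TYPE(_dst->type) == CV_64FC2) in function 'cvUndistortPointsInternal'
```

No contact with the rail yet. I'll continue in 0.6 mm steps.

Emit:
play_rows(series=[[[0,0,0,0.005,-0.0005,0,0.44],[0,0,0,0,0,0,0.44]]])

```text
clock: 20.78
position: [0.5431, 0.0561, -0.0047]
eef_rot: [0.0, 0.741, 0.672, 0.0]
ft_force: [-1.1, -0.2, -0.3]
finger_gap: 0.0376
grasp_force: 0.4
```

Emit:
play_rows(series=[[[0,0,0,0.004,-0.0004,0,0.44],[0,0,0,0,0,0,0.44]]])

```text
clock: 21.02
position: [0.5436, 0.056, -0.0047]
eef_rot: [0.0, 0.741, 0.672, 0.0]
ft_force: [-1.3, 0.3, 0.4]
finger_gap: 0.0373
grasp_force: 0.4
```

Emit:
play_rows(series=[[[0,0,0,0.005,-0.0005,0,0.44],[0,0,0,0,0,0,0.44]]])

```text
clock: 21.28
position: [0.5438, 0.056, -0.0048]
eef_rot: [-0.0, 0.741, 0.672, -0.0]
ft_force: [-1.5, 0.7, 1.5]
finger_gap: 0.0376
grasp_force: 1.1
```

Emit:
play_rows(series=[[[0,0,0,0.005,-0.0005,0,0.44],[0,0,0,0,0,0,0.44]]])

```text
clock: 21.52
position: [0.5438, 0.056, -0.0048]
eef_rot: [-0.001, 0.741, 0.672, -0.001]
ft_force: [-4.0, 1.5, 3.1]
finger_gap: 0.0377
grasp_force: 2.3
```

The block is against the rail. I'll build up the push.

Emit:
play_rows(series=[[[0,0,0,0.006,-0.0006,0,0.44],[0,0,0,0.004,-0.0004,0,0.44],[0,0,0,0,0,0,0.44]]])

```text
clock: 21.9
position: [0.5439, 0.056, -0.005]
eef_rot: [-0.002, 0.741, 0.672, -0.001]
ft_force: [-6.7, 1.1, 5.6]
finger_gap: 0.0374
grasp_force: 3.4
```

Emit:
play_rows(series=[[[0,0,0,0.006,-0.0006,0,0.44],[0,0,0,0,0,0,0.44]]])

```text
clock: 22.15
position: [0.5439, 0.056, -0.0051]
eef_rot: [-0.002, 0.741, 0.672, -0.002]
ft_force: [-9.2, 0.7, 7.0]
finger_gap: 0.0372
grasp_force: 4.1
```

Emit:
play_rows(series=[[[0,0,0,0.008,-0.0008,0,0.44],[0,0,0,0.006,-0.0006,0,0.44],[0,0,0,0,0,0,0.44],[0,0,0,0,0,0,0.44]]])

```text
clock: 22.65
position: [0.5439, 0.0561, -0.0054]
eef_rot: [-0.003, 0.741, 0.672, -0.003]
ft_force: [-11.0, 1.4, 9.3]
finger_gap: 0.0374
grasp_force: 5.5
```

```bash
python3 st.py
```

```text
t 22.65 p [543.9  56.1  -5.4] yaw_y -5.6 z [-0.009  0.001 -1.   ] F [-11.    1.4   9.3] gap 37.4 g 5.5 q7 [-0.64  0.12]
```

Emit:
play_rows(series=[[[0,0,0,0.008,-0.0008,0,0.44],[0,0,0,0.007,-0.0007,0,0.44],[0,0,0,0,0,0,0.44],[0,0,0,0,0,0,0.44],[0,0,0,0,0,0,0.44]]])

```text
clock: 23.28
position: [0.5439, 0.0561, -0.0056]
eef_rot: [-0.005, 0.741, 0.672, -0.004]
ft_force: [-13.8, 1.1, 11.1]
finger_gap: 0.0377
grasp_force: 7.2
```

Emit:
play_rows(series=[[[0,0,0,-0.015,0.0015,0,0.44],[0,0,0,-0.03,0.003,0,0.44],[0,0,0,-0.05,0.005,0,0.44],[0,0,0,-0.15,0.015,0,0.44],[0,0,0,0,0,0.3,0.44],[0,0,0,0,0,0.4,0.44]]])

```text
clock: 24.02
position: [0.5209, 0.058, 0.0798]
eef_rot: [0.001, 0.741, 0.671, -0.0]
ft_force: [0.7, 0.8, 0.1]
finger_gap: 0.0377
grasp_force: 0.0
```

Emit:
play_rows(series=[[[0,0,0,-0.1,-0.45,0.1,0.44],[0,0,0,0,-0.5,0,0.44],[0,0,0,0,-0.5,0,0.44],[0,0,0,0,-0.5,0,0.44],[0,0,0,0,-0.3,0,0.44],[0,0,0,0,0,0,0.44]]])

```text
clock: 24.78
position: [0.5088, -0.2167, 0.0921]
eef_rot: [0.002, 0.743, 0.669, -0.0]
ft_force: [-0.1, 0.3, -0.5]
finger_gap: 0.0376
grasp_force: 0.0
```

```bash
python3 st.py
python3 - <<'E'
from prof import *
c=cap('top'); r=np.arange
print('block R',edge(c,'top',r(97,111),-66,-54,.027),edge(c,'top',r(78,92),-66,-54,.027),'plate R/block L',edge(c,'top',r(78,92),-16,-1,.027),edge(c,'top',r(97,111),-16,-1,.027))
print('plate front',edge(c,'top',r(-5,50),65,82,.027,'x'),'block front L,R',edge(c,'top',r(-32,-13),65,85,.027,'x'),edge(c,'top',r(-56,-37),65,85,.027,'x'))
vs=r(105,122,1); print('rail gap profile',prof(c,'top',r(-55,-12),vs,.028,'x').round(0))
for n,roi in(('top',(280,225,40,25)),('side',(295,225,40,30))):
    q=cap(n); D=dots(q,roi); P=onplane(q,D,.027)[:,:2]*1000-MID[n]; print(n,np.c_[P@ex,P@ey].round(1).tolist())
from m import *
for k in blobs(masks(c)['brass'],100,2000): print('brass',rect(c,k,.027))
for k in blobs(masks(c)['steel'],150,800): print('steel',rect(c,k,.012))
px,P=cloud(c,[(550,610),(20,95),(10,60)]);B=(P[:,:2]-MID['top']);X,Y=B@ex,B@ey
for y in((-54,-46),(-24,-16)):
  for x in((78,88),(100,110)):
    i=(X>x[0])&(X<x[1])&(Y>y[0])&(Y<y[1]); print('z',x,y,P[i,2].mean().round(1))
E
```

```text
t 24.77 p [ 508.8 -216.7   92.1] yaw_y -6.01 z [ 0.003 -0.004 -1.   ] F [-0.1  0.3 -0.5] gap 37.6 g 0.0 q7 [-0.27  0.55]
block R [-58.0] [-61.3, -57.1] plate R/block L [-7.3] [-15.5, -12.5, -7.1]
plate front [74.0] block front L,R [74.9] [75.0]
rail gap profile [205. 205. 205. 205. 205. 204. 204. 200. 179. 152. 151. 176. 195. 193.
 185. 183. 182.]
top [[121.3, -0.4], [121.5, -50.4], [95.0, -21.3], [94.9, -47.2]]
side [[94.2, -22.1], [94.4, -48.1]]
brass ((592.8, 111.7), (np.float64(69.1), np.float64(41.8)), 84.2)
brass ((647.6, 50.8), (np.float64(58.0), np.float64(41.8)), 83.9)
brass ((656.3, 132.0), (np.float64(46.8), np.float64(41.6)), 82.9)
steel ((435.6, -114.8), (np.float64(41.5), np.float64(76.0)), 12.5)
steel ((540.6, 411.3), (np.float64(27.1), np.float64(88.8)), 26.2)
steel ((590.8, 88.2), (np.float64(149.3), np.float64(74.7)), 83.7)
steel ((606.3, -196.7), (np.float64(64.6), np.float64(41.7)), 81.0)
steel ((622.4, 639.0), (np.float64(90.8), np.float64(67.5)), 0.6)
steel ((628.4, -85.9), (np.float64(39.3), np.float64(40.2)), 49.9)
steel ((650.8, -805.3), (np.float64(51.8), np.float64(117.7)), 79.1)
steel ((774.4, -131.2), (np.float64(79.1), np.float64(59.8)), 7.4)
z (78, 88) (-54, -46) 26.6
z (100, 110) (-54, -46) 27.1
z (78, 88) (-24, -16) 26.1
z (100, 110) (-24, -16) 28.1
```

The block is home: centre about 10 mm, laterally centred, square and flat. The plates and the other blocks have not moved. Handing in.

```bash
python3 -c "
from rig import bot; print(bot.hand_in())"
```

```text
the job is handed in; nothing more can be done
None
```

The short packing block (50 mm) is flat in the nest beside the long plate, square and flush against the rail after a push of about 14 N; the job is handed in with no verdict shown, and I viewed 11 pictures, one over the limit of 10.

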